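# Tare the kitchen scale with the stylus

## Robot

A 7-joint arm with a two-finger parallel gripper is mounted at the origin on the work surface. World frame = base frame: x ahead of the robot, y to its left, z up, the work surface at z = 0. Lengths are in m, angles in rad, forces in N, time in s.
With the tool pointing down it reaches from about 0.35 to 0.9 m from the base axis. Payload 8.1 kg.
Tool frame: the origin (TCP) lies on the centre line of the jaws, within the pads' length; the fingertips stand 19 mm ahead of it and the grasp point (between the pads) is the TCP (arm.tip_reach is the distance from the TCP to the fingertips, in m); z points along the fingers, y is the line along which they close (so a half turn about z gives the same grasp; the last joint's range is limited). The gripper opens to 92 mm and grips with 3 to 60 N. Pads are 19 mm wide; open, the fingers measure 130 mm over their backs; the gripper's body (75 mm by 190 mm) begins 47 mm behind the grasp point.
Start: joints at [1.208, 0.434, 0.025, 1.573, -0.012, 1.134, -0.075], TCP at [0.161, -0.604, 0.246] pointing down, gripper open.
Joint ranges: [-2.62, 2.62], [-0.44, 2.09], [-1.27, 1.32], [0.08, 2.57], [-1.32, 4.46], [0.12, 2], [-2.74, 2.74]. Speed limits (rad/s): [2.22, 2.22, 3.01, 3.01, 3.14, 3.14, 3.14].

## Interface

Orientations are given as a rotation vector (axis times angle).
In Python, from cell import arm gives the robot as it stands.
- The arm moves only by the tool arm_command, never from a script. Its argument "targets" is a list that holds one entry, the list of rows, each a list of 6 numbers: the shift along the tool's x, y, z in m, then the turn, a rotation vector about the tool's x, y, z in rad. A call has 1 to 10 rows; each row shifts and turns the commanded pose from where the row before left it, along the tool's axes as they then stand; what a row does not reach is not made up. A row lasts 1/8 s, in which the tool goes at most 62.5 mm and 10.7 degrees, less where a joint would pass 70% of its speed; a pose out of reach is approached as far as the arm can. A call with a gripper value outside its range is refused whole. "jaw" is the finger opening in m, from 0 to 0.0918, set as the call begins (left out, the last holds). The fingers move at their own pace and stop on an object; "newtons" is the grip in N (left out, the last holds). Time passes only in rows, so rows that do not move let the fingers close. It gives the time, the measured TCP pose, the force, the opening and the grip force at its end, in the units of the state.
- arm.observe(): the state, without advancing time (a new reading comes with each control period).
- arm.get_image(name): name is "scene" or "top" or "wrist"; returns a dict with "pixels" (480x640x3 uint8, red, green, blue), "z_map" (480x640 float32, m along the optical axis (not along the pixel's ray), 0 where there is no reading), "fx", "fy", "cx", "cy" (pixels), "dist" ([k1, k2, p1, p2, k3] as OpenCV has them; the pictures are not rectified), "xyz" and "rotation" of the camera in the world; the wrist camera has in their place "T_tool_cam" (4x4, takes a point from camera to tool coordinates, whose origin is the TCP and whose axes are the flange's). Camera axes: x right, y down, z forward; pixel columns grow to the right and rows downward; lengths in m; the calibration is good to about 2 mm. A picture is of the moment at which its call begins: read the wrist's pose just before it.
- arm.sign_off(): hands the job in; it is judged then, once.
The state is a dict: "clock": time; "joints": joint angles; "dq": joint speeds; "joint_efforts": joint torques, N m; "position": TCP position; "ee_rot": TCP orientation; "force": force on the tool from outside, world axes, zero at the start; "ft_torque": the same for the moment, N m; "width": opening from 0.0 (shut) to 1.0 (fully open); "gripper_force": force on a finger pad.
Only numpy, scipy, OpenCV 4.12 (cv2) and the standard library are available. Lean on these libraries where they do the work, as an engineer would, in place of code of your own. Each camera call takes 0.05 s, during which the arm holds its last target. There are 200 camera calls.

## Task

Gently stand the spice jar upright on the scale's round steel pan and let go of it. Then take the orange-handled stylus from its stand and, with its tip, press the scale's recessed red zero button all the way down until you feel it stop, keeping it down for a full second without forcing it. Finally hang the stylus upright by its collar back in the stand's fork, leaving the jar on the scale and the other kitchen things where they are.

Things in the scene. Friction and masses are not known exactly. Their poses are not given: they have to be found in the camera images.
- scale: Kitchen scale, fixed to the counter, body 170 (x) by 260 (y) by 34 mm high, white with a grey control panel over its -y end (from y = -130 to -40 mm). Origin: centre of its underside; z up. A dark display lies on the panel on the +x side of the button.
- scale_pan (a point): Centre of the top face of the scale's round steel pan, 140 mm across, 42 mm above the counter, at (0, +45, 42) mm in the scale's frame. Axes as the scale.
- well_mouth (a point): Centre of the mouth of the round well, 22 mm across and with upright walls, that holds the zero button; flush with the panel's top face, 34 mm above the counter, at (0, -85, 34) mm in the scale's frame.
- button_top (a point): Centre of the top of the red zero button, a flat disc 19 mm across at the bottom of the well, 9 mm below the panel when up and 15 mm below it when fully pressed. Moves with the button.
- zero_button (a joint): Travel of the zero button, in m: 0 up, 0.006 fully down at its stop. A spring returns it; it starts to move at 2 N and is fully down at 5 N. Pushing it with over 20 N counts as forcing.
- spice_jar: Plastic spice jar, reddish-brown with a paper band and a black flip-top cap with a red flap: round, 48 mm across (cap 47 mm), 104 mm high, 0.1 to 0.2 kg, standing on the counter, on the left or the right of the scale. Origin: centre of its underside; z up along the jar.
- stand: Stylus stand, fixed, on the other side of the scale: dark wooden base 110 (x) by 85 (y) by 8 mm; a steel post at x 34 to 46 mm carries a two-pronged steel fork, open to -x and above. Prongs along x from -44 to 36 mm, each 16 mm wide, 8 mm thick, tops 105 mm above the counter, gap 20 mm. Nothing stands above the prongs. Origin: centre of the underside; z up.
- stand_slot (a point): Middle of the fork's gap, level with the tops of the prongs, at (-8, 0, 105) mm in the stand's frame. Axes as the stand. The gap reaches from x = -36 mm (open end) to x = +42 mm (post) here.
- stylus: Stylus, 165 mm long, 0.07 kg, round: steel tip 8 mm across (up to 25 mm), shaft 10 mm across (30 to 85 mm), flat steel collar 40 mm across (85 to 91 mm), orange handle 22 mm across (91 to 165 mm). Starts hanging upright, tip down, collar lying on the two prongs, shaft in the gap. Origin: the tip; z runs from the tip up along the handle.
- stylus_collar (a point): Centre of the underside of the stylus's collar, 85 mm above the tip.
- stylus_grip (a point): Point on the axis of the stylus's handle, 128 mm above the tip: a good place to grip.
- bowl: Blue ceramic bowl, 140 mm across, 60 mm high, beyond the scale. A bystander: leave it. Origin: centre of its underside.
- pitcher: Glass pitcher with a white lid, about 110 mm across plus a handle, 211 mm high, far to the left. A bystander. Origin: centre of its underside.
- range_knob: Round black range knob lying on the counter, 48 mm across, 31 mm high. A bystander. Origin: centre of its underside.
- pepper_mill: Dark wooden pepper mill, 54 mm across, 172 mm high, beyond and to the left. A bystander. Origin: centre of its underside.
- mug: White mug, 80 mm across plus a handle, 90 mm high, beyond and to the right. A bystander. Origin: centre of its underside.
- wooden_spoon: Wooden spoon, 190 mm long, lying near the robot on the left. A bystander.

How it is judged:
On the way, in this order (a step that is already met when the one before it is completed fails the run):
1. the jar stands upright on the scale's pan, released (z of spice_jar in the frame of scale_pan between -0.004 and 0.005 m and horizontal distance between spice_jar and scale_pan below 0.045 m and angle between spice_jar's own z axis and vertical below 0.1 rad and contact force between the fingers and spice_jar below 0.1 N and linear speed of spice_jar below 0.02 m/s), for 0.2 s.
2. with the jar on the pan, the zero button is held fully down by the stylus for over half a second (value of joint zero_button above 0.005 m and contact force between stylus and scale above 0.5 N and z of spice_jar in the frame of scale_pan between -0.004 and 0.005 m and horizontal distance between spice_jar and scale_pan below 0.045 m and angle between spice_jar's own z axis and vertical below 0.1 rad), for 0.6 s.
3. the stylus hangs by its collar in the fork again, released (z of stylus_collar in the frame of stand_slot between -0.004 and 0.005 m and y of stylus_collar in the frame of stand_slot between -0.009 and 0.009 m and x of stylus_collar in the frame of stand_slot between -0.036 and 0.04 m and angle between stylus's own z axis and vertical below 0.15 rad and linear speed of stylus below 0.02 m/s and contact force between the fingers and stylus below 0.1 N), for 0.2 s.
At the end, for the whole second after the job is handed in: The jar stands upright (within 0.1 rad) and at rest on the pan, its axis within 45 mm of the pan's centre; the zero button is up again; the stylus hangs at rest in the fork, collar on the prongs (height within 5 mm), upright within 0.15 rad, its shaft between the prongs (z of spice_jar in the frame of scale_pan between -0.004 and 0.005 m and horizontal distance between spice_jar and scale_pan below 0.045 m and angle between spice_jar's own z axis and vertical below 0.1 rad and linear speed of each of spice_jar, stylus below 0.02 m/s and z of stylus_collar in the frame of stand_slot between -0.004 and 0.005 m and y of stylus_collar in the frame of stand_slot between -0.009 and 0.009 m and x of stylus_collar in the frame of stand_slot between -0.036 and 0.04 m and angle between stylus's own z axis and vertical below 0.15 rad and value of joint zero_button below 0.001 m); the robot touches nothing.
It fails at once if the zero button is pressed by the fingers instead of the stylus (value of joint zero_button above 0.002 m and contact force between the fingers and scale above 0.3 N).
It fails at once if the zero button is pressed down while the jar is not on the pan (value of joint zero_button above 0.004 m and not (z of spice_jar in the frame of scale_pan between -0.004 and 0.005 m and horizontal distance between spice_jar and scale_pan below 0.045 m and angle between spice_jar's own z axis and vertical below 0.1 rad)).
It fails at once if the stylus is forced against the scale with more than 20 N (contact force between stylus and scale above 20 N).
It fails at once if the jar is dropped or slammed on the scale (over 30 N) (contact force between spice_jar and scale above 30 N).
It fails at once if the bowl, pitcher, range knob, pepper mill, mug or wooden spoon is moved by more than 30 mm (distance of any of bowl, pitcher, range_knob, pepper_mill, mug, wooden_spoon from where it was at the start of the episode above 0.03 m).
It also fails if it takes over 70 s, if anything falls off the work surface, if the arm or the gripper's body presses on something with over 40 N, if the wrist force passes 120 N, or if a joint passes its speed limit or range.

## Working session

There is one attempt and no reset: what is moved stays moved. The work goes in short steps, Python scripts to look and compute and a tool call to move; the robot and the scene stay as the last step left them, time stands still between calls to the robot, and variables do not carry over. Pictures are saved under pics/ and viewed, at most 10 in all, crops included, and the job is handed in when it is done.

Besides the shell and the picture viewer there is one more tool, called after "Request:" as name(argument=value, ...), one argument or row to a line, values as JSON. arm_command: Moves the arm, as the interface text tells. Its arguments: {"type":"object","properties":{"targets":{"type":"array","items":{"type":"array","items":{"type":"array","items":{"type":"number"}}}},"jaw":{"type":"number"},"newtons":{"type":"number"}},"required":["targets"]}

```bash
mkdir -p pics; cat > h.py <<'E'
import numpy as np, cv2
from scipy.spatial.transform import Rotation as R
from cell import arm
def cam(n):
    s=arm.observe(); im=arm.get_image(n)
    if 'T_tool_cam' in im:
        T=np.eye(4);T[:3,:3]=R.from_rotvec(s['ee_rot']).as_matrix();T[:3,3]=s['position'];T=T@np.array(im['T_tool_cam'])
    else:
        T=np.eye(4);r=np.array(im['rotation']);T[:3,:3]=r if r.shape==(3,3) else R.from_rotvec(r).as_matrix();T[:3,3]=im['xyz']
    K=np.array([[im['fx'],0,im['cx']],[0,im['fy'],im['cy']],[0,0,1]])
    v,u=np.mgrid[0:480,0:640]
    p=cv2.undistortPoints(np.stack([u.ravel(),v.ravel()],1).astype(np.float32)[:,None],K,np.array(im['dist'],float))[:,0].reshape(480,640,2)
    z=im['z_map']; P=np.concatenate([p,np.ones((480,640,1))],2)
    W=(P*z[...,None])@T[:3,:3].T+T[:3,3]; W[z==0]=np.nan
    ray=P@T[:3,:3].T
    return im['pixels'],W,ray,T[:3,3],s
def save(px,n): cv2.imwrite('pics/'+n,px[...,::-1])
E
python3 - <<'E'
from h import *
for n in('scene','top'):
    px,W,_,c,s=cam(n);save(px,n+'.png');np.savez(n,px=px,W=W);print(n,c)
print(s['position'],s['ee_rot'],s['force'])
E
```

```text
scene [ 1.02451283 -0.51721541  0.74537268]
top [0.37239474 0.11582148 1.2133977 ]
[ 0.16036186 -0.60358883  0.244958  ] [-3.11365577e+00 -4.06621597e-01  5.69232895e-04] [-0.72895473 -0.27233314 -0.18465867]
```

View pics/top.png

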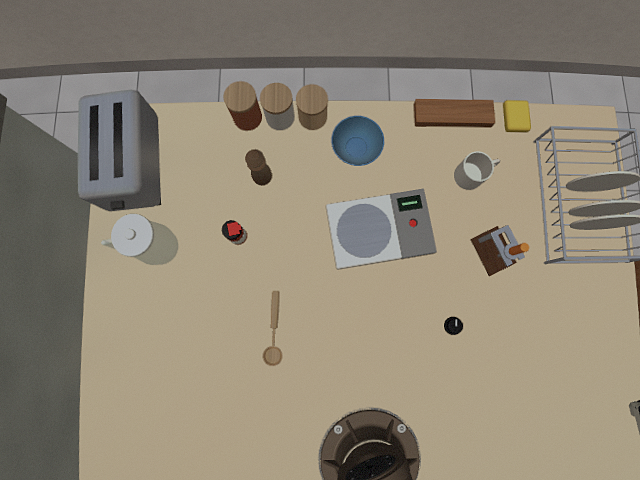

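View pics/scene.png

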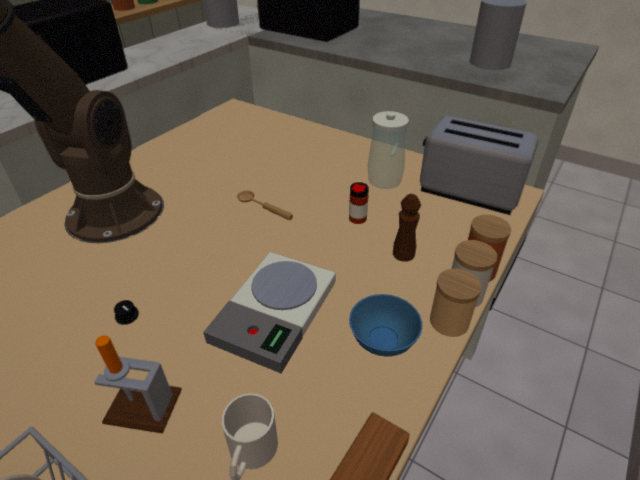

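Top view: jar cap (233,231), pan centre (364,231), red button (413,223), stand base around (493,252), stylus handle (518,248), knob (453,326). The scene view agrees: the stylus hangs near the open end of the fork and the mug is nearby.

```bash
cat > m.py <<'E'
from h import *
T=np.load('top.npz');px,W=T['px'].astype(int),T['W']
S=np.load('scene.npz');ps,Ws=S['px'].astype(int),S['W']
def box(W,m,x0,x1,y0,y1,z0,z1): return m&(W[...,0]>x0)&(W[...,0]<x1)&(W[...,1]>y0)&(W[...,1]<y1)&(W[...,2]>z0)&(W[...,2]<z1)
def rep(n,P): print(n,len(P),np.round(np.median(P,0),4),np.round(P.min(0),3),np.round(P.max(0),3)) if len(P) else print(n,0)
for (u,v) in [(233,231),(364,231),(413,223),(430,243),(490,265),(518,248),(453,326),(478,168),(350,330)]: print((u,v),np.round(W[v,u],4))
for n,p,w in(('top',px,W),('scene',ps,Ws)):
    r,g,b=p[...,0],p[...,1],p[...,2]
    red=(r>140)&(g<50)&(b<50)
    rep(n+' redlow',w[red&(w[...,2]<.06)&(w[...,2]>.01)])
    rep(n+' redcap',w[red&(w[...,2]>.09)&(w[...,2]<.12)])
    rep(n+' orange',w[(r>150)&(g>60)&(g<130)&(b<60)&(w[...,2]>.1)&(w[...,2]<.21)])
    if 1:
        c=W[231,233]; rep(n+' jartop',w[box(w,np.ones_like(red),c[0]-.05,c[0]+.05,c[1]-.05,c[1]+.05,.095,.115)])
        c=W[231,364]; m=box(w,np.ones_like(red),c[0]-.09,c[0]+.09,c[1]-.09,c[1]+.09,.039,.048); rep(n+' pan',w[m])
        rep(n+' pancircle?',w[m]); 
        c=W[223,413]; m=box(w,np.ones_like(red),c[0]-.2,c[0]+.2,c[1]-.15,c[1]+.3,.026,.039)
        print(cv2.minAreaRect((w[m][:,:2]*1000).astype(np.float32)))
        c=W[265,490]; m=box(w,np.ones_like(red),c[0]-.12,c[0]+.12,c[1]-.12,c[1]+.12,.098,.1065)
        rep(n+' fork',w[m]); print(cv2.minAreaRect((w[m][:,:2]*1000).astype(np.float32)))
        m=box(w,np.ones_like(red),c[0]-.12,c[0]+.12,c[1]-.12,c[1]+.12,.004,.013)
        rep(n+' base',w[m]); print(cv2.minAreaRect((w[m][:,:2]*1000).astype(np.float32)))
E
python3 m.py
python3 - <<'E'
import cv2
a=cv2.imread('pics/top.png')[180:300,440:560];b=cv2.imread('pics/scene.png')[320:440,80:200]
cv2.imwrite('pics/c.png',cv2.resize(cv2.hconcat([a,b]),(800,400),interpolation=cv2.INTER_CUBIC))
E
```

```text
(233, 231) [0.5616 0.3283 0.1095]
(364, 231) [0.5715 0.0079 0.041 ]
(413, 223) [ 0.5944 -0.1215  0.026 ]
(430, 243) [ 0.5411 -0.1629  0.03  ]
(490, 265) [ 0.4848 -0.3263  0.0075]
(518, 248) [ 0.5081 -0.3362  0.1694]
(453, 326) [ 0.3295 -0.2135  0.031 ]
(478, 168) [ 0.7501 -0.3114  0.0054]
(350, 330) [ 0.3222  0.0446 -0.0005]
top redlow 29 [ 0.5945 -0.1211  0.0255] [ 0.586 -0.127  0.023] [ 0.603 -0.111  0.028]
top redcap 26 [0.5745 0.3247 0.1046] [0.555 0.312 0.101] [0.585 0.344 0.108]
top orange 53 [ 0.5103 -0.3433  0.1853] [ 0.501 -0.352  0.103] [0.582 0.342 0.189]
top jartop 300 [0.5671 0.3342 0.1032] [0.544 0.31  0.095] [0.591 0.358 0.11 ]
top pan 2176 [0.5733 0.0098 0.0425] [ 0.485 -0.079  0.039] [0.658 0.096 0.048]
top pancircle? 2176 [0.5733 0.0098 0.0425] [ 0.485 -0.079  0.039] [0.658 0.096 0.048]
((637.7919921875, -83.35659790039062), (314.6583251953125, 375.20709228515625), 0.8823858499526978)
top fork 332 [ 0.5353 -0.3311  0.1042] [ 0.475 -0.378  0.099] [ 0.574 -0.294  0.106]
((524.3147583007812, -336.82177734375), (89.09817504882812, 54.741920471191406), 24.894756317138672
[... 473 characters left out ...]
.3292 0.1025] [0.546 0.308 0.095] [0.591 0.36  0.109]
scene pan 2411 [0.5768 0.0044 0.0418] [ 0.504 -0.062  0.039] [0.644 0.077 0.046]
scene pancircle? 2411 [0.5768 0.0044 0.0418] [ 0.504 -0.062  0.039] [0.644 0.077 0.046]
((633.758056640625, -82.68223571777344), (373.98321533203125, 315.2858581542969), 88.88861083984375)
scene fork 929 [ 0.5399 -0.3378  0.1038] [ 0.488 -0.379  0.098] [ 0.578 -0.296  0.106]
((525.1237182617188, -337.861572265625), (92.41968536376953, 55.19027328491211), 24.49518585205078)
scene base 1832 [ 0.5268 -0.3535  0.0078] [ 0.373 -0.398  0.004] [ 0.602 -0.279  0.013]
((488.93365478515625, -366.8932189941406), (212.2796173095703, 95.45384979248047), 28.86793327331543)
```

View pics/c.png

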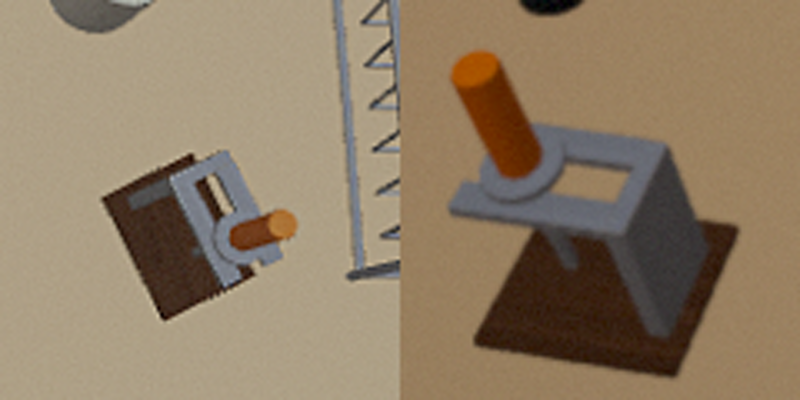

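The crop shows the fork open toward the robot (-x,-y), post on the far side, stylus collar mid-prong. Working estimates: jar (0.568, 0.334), pan (0.574, 0.008), button (0.594, -0.120), stylus (0.509, -0.345), stand yaw about 24.7°, scale yaw about 9°. The heights agree with the given sizes.

Request:
arm_command(
  targets=[
    [[0,0,0,0,0,0.13],[0,0,0,0,0,0.13],[0.04,-0.04,-0.005,0,0,0],[0.04,-0.045,-0.005,0,0,0],[0.04,-0.045,-0.005,0,0,0],[0.04,-0.045,-0.005,0,0,0],[0.04,-0.045,-0.005,0,0,0],[0.04,-0.045,0,0,0,0],[0.04,-0.045,0,0,0,0],[0.04,-0.045,0,0,0,0]],
  ],
  jaw=0.0918,
  newtons=20,
)

```text
clock: 1.35
position: [0.4815, -0.2475, 0.2706]
ee_rot: [3.142, -0.001, -0.0]
force: [0.9, -0.9, 0.0]
width: 0.996
gripper_force: 0.0
```

Request:
arm_command(
  targets=[
    [[0.01,-0.055,0,0,0,0],[0.01,-0.055,0,0,0,0],[0.01,-0.055,0,0,0,0],[0.01,-0.055,0,0,0,0],[0.01,-0.055,0,0,0,0],[0.01,-0.055,0,0,0,0],[0.01,-0.055,0,0,0,0],[0.01,-0.055,0,0,0,0],[0,-0.05,0,0,0,0],[0,-0.05,0,0,0,0]],
  ],
)

```text
clock: 2.6
position: [0.5606, 0.2923, 0.2702]
ee_rot: [3.141, -0.001, -0.001]
force: [0.4, 0.2, 0.5]
width: 0.999
gripper_force: 0.0
```

Request:
arm_command(
  targets=[
    [[0.007,-0.042,0,0,0,0],[0,0,0,0,0,0]],
  ],
)

```text
clock: 2.85
position: [0.5662, 0.337, 0.2697]
ee_rot: [-3.14, -0.008, 0.003]
force: [0.3, -0.0, -0.1]
width: 1.001
gripper_force: 0.0
```

```bash
cat > j.py <<'E'
from h import *
px,W,_,c,s=cam('wrist');save(px,'w1.png');print(s['position'],c,s['joints'])
r,g,b=[px[...,i].astype(int) for i in range(3)]
z=W[...,2];m=(z>.098)&(z<.112)&(np.hypot(W[...,0]-.568,W[...,1]-.334)<.05)
P=W[m];print(len(P),P.min(0),P.max(0),cv2.minEnclosingCircle((P[:,:2]*1000).astype(np.float32)))
S=np.load('scene.npz')['W'];m=(S[...,2]>.03)&(S[...,2]<.2)&(np.hypot(S[...,0]-.66,S[...,1]-.29)<.08)&(S[...,0]>.6)
print('mill',S[m].min(0),S[m].max(0))
E
python3 j.py
```

```text
[0.56624765 0.33703948 0.26965435] [0.64650824 0.33645892 0.40918892] [-0.40510549  0.50163053 -0.33287907  1.4237722   0.16406584  1.24433639
 -2.3182491 ]
2375 [0.54507796 0.31038084 0.09804466] [0.59122219 0.35817819 0.10727879] ((568.4882202148438, 334.3637390136719), 24.255924224853516)
mill [0.70646841 0.24977204 0.03076933] [0.73955871 0.28597333 0.1725233 ]
```

View pics/w1.png

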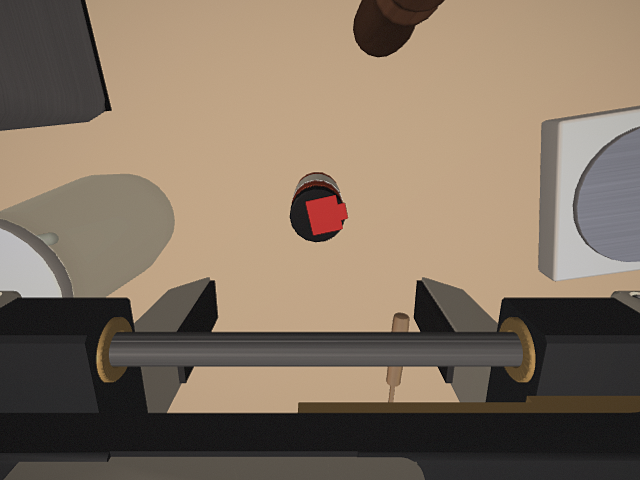

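The wrist view shows the jar cap at (318,213) between the open fingers, centre (0.568, 0.334) confirmed; the pitcher at left is fairly close, so I'll check its clearance.

```bash
python3 - <<'E'
from h import *
for n in('top','scene'):
    S=np.load(n+'.npz')['W'];m=(S[...,2]>.03)&(S[...,2]<.25)&(np.hypot(S[...,0]-.55,S[...,1]-.53)<.15)&(S[...,1]>.375)&(S[...,0]<.68)
    P=S[m];print(n,len(P),np.percentile(P,[1,50,99],axis=0).round(3)); q=P[P[:,2]>.19];print(np.percentile(q,[1,50,99],axis=0).round(3) if len(q) else 0)
E
```

```text
top 4164 [[0.491 0.491 0.036]
 [0.564 0.545 0.171]
 [0.678 0.648 0.211]]
[[0.496 0.496 0.192]
 [0.539 0.539 0.197]
 [0.585 0.587 0.212]]
scene 3117 [[0.499 0.49  0.033]
 [0.57  0.517 0.132]
 [0.679 0.617 0.208]]
[[0.496 0.492 0.19 ]
 [0.546 0.533 0.197]
 [0.588 0.587 0.212]]
```

Request:
arm_command(
  targets=[
    [[0.002,0.003,0.03,0,0,0],[0,0,0.03,0,0,0],[0,0,0.03,0,0,0],[0,0,0.03,0,0,0],[0,0,0.03,0,0,0],[0,0,0.02,0,0,0],[0,0,0.015,0,0,0],[0,0,0.01,0,0,0],[0,0,0,0,0,0]],
  ],
)

```text
clock: 4.03
position: [0.5697, 0.3297, 0.0754]
ee_rot: [3.141, -0.0, -0.001]
force: [0.4, -0.4, 0.4]
width: 1.003
gripper_force: 0.0
```

Request:
arm_command(
  targets=[
    [[0,0,0,0,0,0],[0,0,0,0,0,0],[0,0,0,0,0,0],[0,0,0,0,0,0],[0,0,0,0,0,0],[0,0,0,0,0,0],[0,0,0,0,0,0],[0,0,0,0,0,0]],
  ],
  jaw=0.035,
  newtons=20,
)

```text
clock: 5.03
position: [0.5699, 0.3304, 0.076]
ee_rot: [-3.141, 0.0, -0.001]
force: [0.3, 3.0, 3.9]
width: 0.525
gripper_force: 19.8
```

Request:
arm_command(
  targets=[
    [[0,0,-0.02,0,0,0],[0,0,-0.04,0,0,0],[0,0,-0.04,0,0,0],[0,0.03,0,0,0,0],[0,0.045,0,0,0,0],[0.005,0.045,0,0,0,0],[0,0.045,0,0,0,0],[0,0.045,0,0,0,0],[0,0.045,0,0,0,0],[0,0.04,0,0,0,0]],
  ],
)

```text
clock: 6.28
position: [0.5742, 0.0322, 0.1766]
ee_rot: [3.14, -0.002, -0.001]
force: [-0.6, -0.2, -0.3]
width: 0.521
gripper_force: 19.8
```

Request:
arm_command(
  targets=[
    [[0,0.02,0,0,0,0],[0,0.007,0,0,0,0],[0,0,0.02,0,0,0],[0,0,0.015,0,0,0],[0,0,0.01,0,0,0],[0,0,0,0,0,0],[0,0,0,0,0,0]],
  ],
)

```text
clock: 7.15
position: [0.575, 0.0082, 0.1311]
ee_rot: [-3.141, -0.0, -0.001]
force: [0.7, -0.6, -1.4]
width: 0.524
gripper_force: 19.8
```

Request:
arm_command(
  targets=[
    [[0,0,0.004,0,0,0],[0,0,0.003,0,0,0],[0,0,0.002,0,0,0],[0,0,0.001,0,0,0],[0,0,0.001,0,0,0],[0,0,0,0,0,0],[0,0,0,0,0,0]],
  ],
)

```text
clock: 8.02
position: [0.5747, 0.0078, 0.1198]
ee_rot: [3.142, -0.001, 0.0]
force: [0.3, 0.8, -1.4]
width: 0.521
gripper_force: 19.8
```

Request:
arm_command(
  targets=[
    [[0,0,0.001,0,0,0],[0,0,0.001,0,0,0],[0,0,0,0,0,0]],
  ],
)

```text
clock: 8.4
position: [0.5749, 0.008, 0.1179]
ee_rot: [-3.142, 0.0, -0.001]
force: [-0.1, 0.4, 1.2]
width: 0.523
gripper_force: 19.8
```

Contact is showing (force z rose from -1.4 to +1.2 N). Release and rise.

Request:
arm_command(
  targets=[
    [[0,0,0,0,0,0],[0,0,0,0,0,0],[0,0,0,0,0,0],[0,0,0,0,0,0],[0,0,0,0,0,0],[0,0,0,0,0,0]],
  ],
  jaw=0.0918,
)

```text
clock: 9.15
position: [0.5747, 0.0078, 0.1177]
ee_rot: [3.142, -0.0, 0.0]
force: [0.5, 0.4, -0.3]
width: 0.999
gripper_force: 0.0
```

Request:
arm_command(
  targets=[
    [[0,0,-0.02,0,0,0],[0,0,-0.03,0,0,0],[0,0,-0.04,0,0,0],[0,0,-0.04,0,0,0],[0,0,-0.03,0,0,0],[0,0.045,0,0,0,0],[0,0.05,0,0,0,0],[0,0.05,0,0,0,0],[0,0.04,0,0,0,0],[0,0,0,0,0,0]],
  ],
)

```text
clock: 10.4
position: [0.5738, -0.1817, 0.2773]
ee_rot: [3.14, -0.01, -0.001]
force: [0.5, 0.2, -1.1]
width: 1.0
gripper_force: 0.0
```

```bash
cat > b.py <<'E'
from h import *
px,W,_,c,s=cam('wrist');save(px,'w2.png');print(s['position'],s['ee_rot'],s['width'])
r,g,b=[px[...,i].astype(int) for i in range(3)];z=W[...,2]
m=(r>120)&(g<60)&(b<60)&(z<.06)&(np.hypot(W[...,0]-.594,W[...,1]+.12)<.04)
P=W[m];print('button',len(P),np.median(P,0),P.min(0),P.max(0),np.argwhere(m).mean(0)[::-1])
for n in('scene','top'):
    px,W,*_=cam(n);z=W[...,2];save(px,n+'2.png')
    P=W[(z>.136)&(z<.155)&(np.hypot(W[...,0]-.574,W[...,1]-.008)<.07)];print('jar',len(P),P.min(0) if len(P) else 0,P.max(0) if len(P) else 0)
E
python3 b.py
```

```text
[ 0.57380804 -0.18174106  0.27733843] [ 3.13969243e+00 -1.04194354e-02 -1.29387556e-03] 1.0002982226552852
button 36 [ 0.5943819  -0.12505834  0.02553059] [ 0.58434306 -0.1286773   0.00790786] [ 0.60432222 -0.1102179   0.02717956] [258.25       178.08333333]
jar 337 [ 0.54819556 -0.01602528  0.13600179] [0.5958625  0.03349075 0.1489184 ]
jar 326 [ 0.54872106 -0.01332803  0.13697864] [0.59474224 0.03347851 0.15132787]
```

View pics/w2.png

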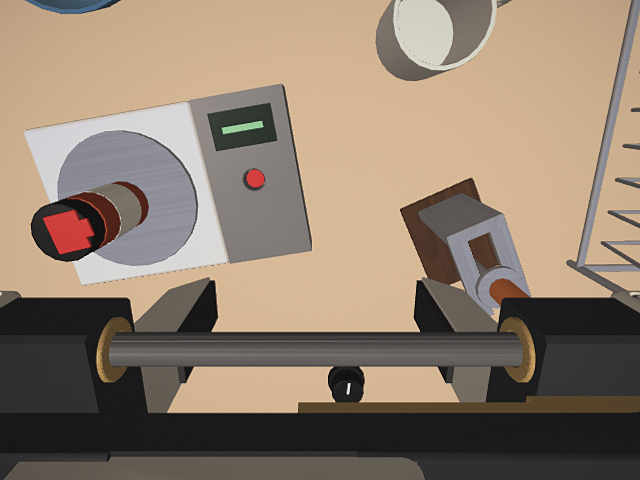

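The wrist view shows the jar upright on the pan, the button at about (255,179), and the stylus and fork at right (500,285).

```bash
cat > b2.py <<'E'
from h import *
for n in('wrist','top','scene'):
    px,W,ray,c,s=cam(n)
    r,g,b=[px[...,i].astype(int) for i in range(3)]
    I=c+ray*((.025-c[2])/ray[...,2])[...,None]
    m=(r>1.8*g)&(r>1.8*b)&(r>90)&(np.hypot(I[...,0]-.594,I[...,1]+.12)<.03)
    P=I[m];print(n,m.sum(),P.mean(0),P.min(0),P.max(0))
E
python3 b2.py
```

```text
wrist 256 [ 0.59494572 -0.12007226  0.025     ] [ 0.58614361 -0.12905125  0.025     ] [ 0.60386713 -0.1111695   0.025     ]
top 41 [ 0.59486772 -0.1197514   0.025     ] [ 0.58666938 -0.12711305  0.025     ] [ 0.60256443 -0.11117502  0.025     ]
scene 44 [ 0.59339273 -0.11820062  0.025     ] [ 0.58636387 -0.12618383  0.025     ] [ 0.60107732 -0.11025433  0.025     ]
```

Request:
arm_command(
  targets=[
    [[-0.015,0.04,0,0,0,0],[-0.02,0.045,0,0,0,0],[-0.02,0.045,0,0,0,0],[-0.01,0.033,0,0,0,0],[0,0,0,0,0,0],[0,0,0,0,0,0]],
  ],
  jaw=0.06,
)

```text
clock: 11.45
position: [0.5103, -0.3387, 0.2778]
ee_rot: [-3.141, -0.002, -0.001]
force: [-0.2, 0.6, 0.4]
width: 0.65
gripper_force: 0.0
```

```bash
cat > s.py <<'E'
from h import *
px,W,ray,c,s=cam('wrist');save(px,'w3.png');print(s['position'],s['ee_rot'])
r,g,b=[px[...,i].astype(int) for i in range(3)];z=W[...,2]
m=(r>1.5*g)&(g>1.3*b)&(r>100)&(z>.178)&(z<.192);P=W[m];print('top',len(P),P.mean(0),P.min(0),P.max(0))
m=(z>.099)&(z<.1065)&(np.hypot(W[...,0]-.525,W[...,1]+.337)<.07);P=W[m];print('fork',len(P),cv2.minAreaRect((P[:,:2]*1000).astype(np.float32)))
m=(z>.1075)&(z<.115)&(np.hypot(W[...,0]-.509,W[...,1]+.345)<.035);P=W[m];print('collar',len(P),cv2.minEnclosingCircle((P[:,:2]*1000).astype(np.float32)))
E
python3 s.py
```

```text
[ 0.51031103 -0.33866769  0.27775537] [-3.14078461e+00 -2.15914406e-03 -6.52653071e-04]
top 809 [ 0.51045322 -0.34591224  0.18499711] [ 0.49913663 -0.35606225  0.17801733] [ 0.52016908 -0.33562168  0.18769021]
fork 3127 ((524.7998046875, -337.95648193359375), (90.26729583740234, 52.086463928222656), 24.6583309173584)
collar 898 ((505.93963623046875, -348.150146484375), 25.567007064819336)
```

View pics/w3.png

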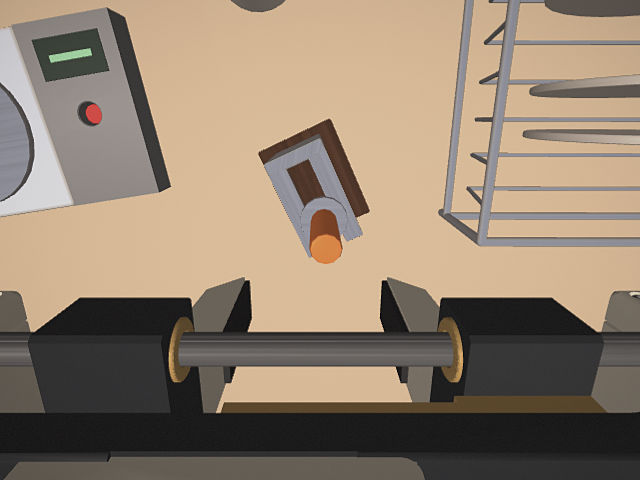

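The wrist view shows the stylus top at (325,248) on the fork, opening towards the gripper; the dish rack is at right, and I'll check its height.

```bash
python3 - <<'E'
from h import *
for n in('top','scene'):
    W=np.load(n+'.npz')['W'];m=(W[...,1]<-.385)&(W[...,1]>-.5)&(W[...,0]>.4)&(W[...,0]<.62)&(W[...,2]>.02)
    P=W[m];print(n,len(P),np.percentile(P,[1,50,99],axis=0).round(3))
E
```

```text
top 428 [[ 0.486 -0.499  0.02 ]
 [ 0.54  -0.479  0.095]
 [ 0.618 -0.475  0.117]]
scene 949 [[ 0.488 -0.499  0.021]
 [ 0.528 -0.482  0.111]
 [ 0.616 -0.476  0.116]]
```

Request:
arm_command(
  targets=[
    [[-0.001,0.007,0.03,0,0,0],[0,0,0.03,0,0,0],[0,0,0,0,0,0],[0,0,0,0,0,0]],
  ],
)

```text
clock: 12.0
position: [0.5097, -0.3464, 0.219]
ee_rot: [3.141, 0.002, 0.002]
force: [0.1, -0.4, 0.5]
width: 0.653
gripper_force: 0.0
```

Rack clear (0.117 m high, y < -0.475). Descend and grip.

Request:
arm_command(
  targets=[
    [[0,0,0.025,0,0,0],[0,0,0.025,0,0,0],[0,0,0.015,0,0,0],[0,0,0.006,0,0,0],[0,0,0,0,0,0]],
  ],
)

```text
clock: 12.62
position: [0.509, -0.3472, 0.1472]
ee_rot: [3.141, -0.0, 0.001]
force: [-0.4, 0.1, 0.4]
width: 0.649
gripper_force: 0.0
```

Request:
arm_command(
  targets=[
    [[0,0,0,0,0,0],[0,0,0,0,0,0],[0,0,0,0,0,0],[0,0,0,0,0,0],[0,0,0,0,0,0],[0,0,0,0,0,0],[0,0,0,0,0,0]],
  ],
  jaw=0.01,
  newtons=30,
)

```text
clock: 13.5
position: [0.5086, -0.3471, 0.1468]
ee_rot: [-3.142, 0.0, -0.0]
force: [0.1, 0.6, 1.4]
width: 0.238
gripper_force: 30.0
```

Request:
arm_command(
  targets=[
    [[0,0,-0.01,0,0,0],[0,0,-0.025,0,0,0],[0,0,-0.035,0,0,0],[0,0,-0.035,0,0,0],[0,0,-0.01,0,0,0],[0.01,-0.03,0,0,0,0],[0.02,-0.045,0,0,0,0],[0.02,-0.05,0,0,0,0],[0.02,-0.05,0,0,0,0],[0.01,-0.04,0,0,0,0]],
  ],
)

```text
clock: 14.75
position: [0.589, -0.1295, 0.2609]
ee_rot: [-3.141, -0.002, 0.002]
force: [-0.5, 0.2, -0.5]
width: 0.235
gripper_force: 30.0
```

Request:
arm_command(
  targets=[
    [[0.005,-0.012,0,0,0,0],[0,0,0.03,0,0,0],[0,0,0.03,0,0,0],[0,0,0.01,0,0,0],[0,0,0,0,0,0],[0,0,0,0,0,0]],
  ],
)

```text
clock: 15.5
position: [0.5944, -0.1205, 0.1929]
ee_rot: [3.141, -0.001, 0.003]
force: [-0.5, 0.3, -1.3]
width: 0.233
gripper_force: 30.0
```

```bash
cat > t.py <<'E'
from h import *
px,W,ray,c,s=cam('wrist');print(s['position'],s['ee_rot'],s['force'])
px2,W2,ray2,c2,_=cam('scene')
p=np.array(s['position'])
cv2.imwrite('pics/t.png',cv2.resize(cv2.hconcat([px[100:400,170:470],px2[210:390,160:340].repeat(1,0) if 0 else cv2.resize(px2[220:400,170:350],(300,300))]),(800,400))[...,::-1])
m=(W2[...,2]>.066)&(W2[...,2]<.105)&(np.hypot(W2[...,0]-p[0],W2[...,1]-p[1])<.03)
P=W2[m];print('shaft scene',len(P),np.median(P,0),P.min(0),P.max(0))
I=W[(np.hypot(W[...,0]-p[0],W[...,1]-p[1])<.03)&(W[...,2]>.05)&(W[...,2]<.14)];print('wrist',len(I),np.median(I,0) if len(I) else 0)
print(c2)
E
python3 t.py
```

```text
[ 0.59435176 -0.12049083  0.1928554 ] [ 3.14127784e+00 -1.08667062e-03  2.69805622e-03] [-0.45449838  0.34860936 -1.29678614]
shaft scene 61 [ 0.59673197 -0.12267564  0.08803003] [ 0.5914672  -0.12590664  0.06818958] [ 0.59891411 -0.11724598  0.10473751]
wrist 174 [ 0.59849761 -0.12090509  0.08787499]
[ 1.02451283 -0.51721541  0.74537268]
```

View pics/t.png

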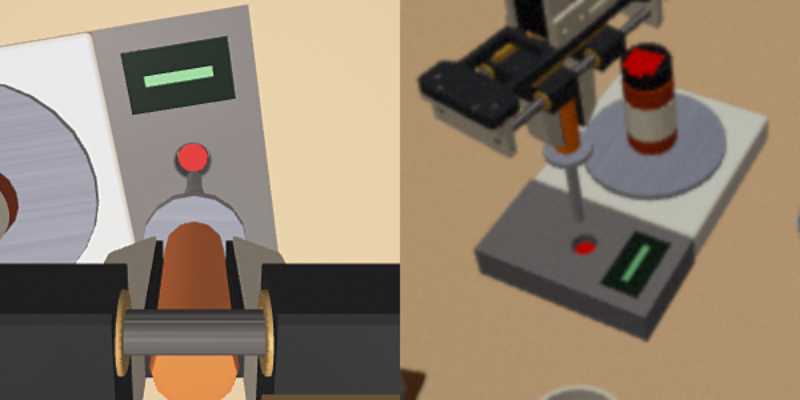

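Tip is centred over the well: the shaft axis measures about (0.594, -0.120) against the button at (0.5945, -0.120). Descend.

Request:
arm_command(
  targets=[
    [[0,0,0.015,0,0,0],[0,0,0.012,0,0,0],[0,0,0.006,0,0,0],[0,0,0.003,0,0,0],[0,0,0.002,0,0,0],[0,0,0,0,0,0],[0,0,0,0,0,0]],
  ],
)

```text
clock: 16.48
position: [0.5939, -0.1202, 0.154]
ee_rot: [3.141, -0.0, 0.001]
force: [-0.3, 0.0, 0.1]
width: 0.232
gripper_force: 30.0
```

Request:
arm_command(
  targets=[
    [[0,0,0.001,0,0,0],[0,0,0.001,0,0,0],[0,0,0.001,0,0,0],[0,0,0,0,0,0],[0,0,0,0,0,0]],
  ],
)

```text
clock: 17.1
position: [0.5938, -0.1202, 0.1509]
ee_rot: [3.142, -0.001, 0.0]
force: [-0.3, 0.1, 1.9]
width: 0.233
gripper_force: 30.0
```

Request:
arm_command(
  targets=[
    [[0,0,0.001,0,0,0],[0,0,0.001,0,0,0],[0,0,0,0,0,0],[0,0,0,0,0,0]],
  ],
)

```text
clock: 17.6
position: [0.5938, -0.1202, 0.1488]
ee_rot: [3.142, -0.0, 0.0]
force: [-0.0, 0.5, 2.6]
width: 0.231
gripper_force: 30.0
```

Request:
arm_command(
  targets=[
    [[0,0,0.001,0,0,0],[0,0,0.001,0,0,0],[0,0,0,0,0,0],[0,0,0,0,0,0]],
  ],
)

```text
clock: 18.1
position: [0.5937, -0.1202, 0.1468]
ee_rot: [3.142, -0.0, 0.0]
force: [0.0, -1.1, 4.1]
width: 0.236
gripper_force: 30.0
```

Request:
arm_command(
  targets=[
    [[0,0,0.0005,0,0,0],[0,0,0.0005,0,0,0],[0,0,0,0,0,0],[0,0,0,0,0,0]],
  ],
)

```text
clock: 18.6
position: [0.5937, -0.1202, 0.1458]
ee_rot: [3.142, -0.0, 0.0]
force: [-0.6, 0.5, 3.3]
width: 0.233
gripper_force: 30.0
```

Request:
arm_command(
  targets=[
    [[0,0,0.0005,0,0,0],[0,0,0,0,0,0],[0,0,0,0,0,0]],
  ],
)

```text
clock: 18.98
position: [0.5938, -0.1202, 0.1455]
ee_rot: [3.141, -0.0, 0.001]
force: [-0.0, 0.2, 5.6]
width: 0.23
gripper_force: 30.0
```

Request:
arm_command(
  targets=[
    [[0,0,0.0005,0,0,0],[0,0,0,0,0,0],[0,0,0,0,0,0]],
  ],
)

```text
clock: 19.35
position: [0.594, -0.1202, 0.1454]
ee_rot: [3.141, -0.001, 0.001]
force: [-1.2, -0.7, 8.2]
width: 0.236
gripper_force: 30.0
```

Request:
arm_command(
  targets=[
    [[0,0,0.0005,0,0,0],[0,0,0,0,0,0],[0,0,0,0,0,0]],
  ],
)

```text
clock: 19.73
position: [0.5941, -0.1202, 0.1453]
ee_rot: [3.141, -0.001, 0.002]
force: [-2.0, -0.1, 12.8]
width: 0.234
gripper_force: 30.0
```

The stop is felt: force rises while the position stays put. Ease off slightly, hold over a second, then rise.

Request:
arm_command(
  targets=[
    [[0,0,-0.0003,0,0,0],[0,0,0,0,0,0],[0,0,0,0,0,0],[0,0,0,0,0,0],[0,0,0,0,0,0],[0,0,0,0,0,0],[0,0,0,0,0,0],[0,0,0,0,0,0],[0,0,0,0,0,0],[0,0,0,0,0,0]],
  ],
)

```text
clock: 20.98
position: [0.5941, -0.1202, 0.1454]
ee_rot: [3.141, -0.001, 0.002]
force: [-2.0, -0.1, 10.4]
width: 0.234
gripper_force: 30.0
```

Request:
arm_command(
  targets=[
    [[0,0,-0.003,0,0,0],[0,0,-0.01,0,0,0],[0,0,-0.025,0,0,0],[0,0,-0.04,0,0,0],[0,0,-0.035,0,0,0],[0,0,0,0,0,0]],
  ],
)

```text
clock: 21.72
position: [0.5948, -0.1201, 0.2605]
ee_rot: [3.141, -0.0, 0.007]
force: [-0.5, 0.3, -0.9]
width: 0.233
gripper_force: 30.0
```

Request:
arm_command(
  targets=[
    [[-0.01,0.025,0,0,0,0],[-0.02,0.045,0,0,0,0],[-0.02,0.05,0,0,0,0],[-0.02,0.05,0,0,0,0],[-0.012,0.04,0,0,0,0],[-0.004,0.017,0,0,0,0],[0,0,0,0,0,0],[0,0,0,0,0,0]],
  ],
)

```text
clock: 22.72
position: [0.5085, -0.3448, 0.2572]
ee_rot: [-3.14, -0.004, 0.0]
force: [-0.1, 0.8, -0.5]
width: 0.23
gripper_force: 30.0
```

```bash
cat > t2.py <<'E'
from h import *
px,W,ray,c,s=cam('wrist');p=np.array(s['position']);print(p,s['ee_rot'])
for n in('wrist','scene'):
    px,W,ray,c,_=cam(n)
    for a,b in((.135,.16),(.165,.185),(.185,.21)):
        P=W[(np.hypot(W[...,0]-p[0],W[...,1]-p[1])<.025)&(W[...,2]>a)&(W[...,2]<b)]
        if len(P):
            d=np.array([c[0]-p[0],c[1]-p[1]]);d/=np.hypot(*d);print(n,a,len(P),np.median(P,0).round(4),'axis~',(np.median(P,0)[:2]-d*.0045).round(4))
E
python3 t2.py
```

```text
[ 0.50854061 -0.34478651  0.25715362] [-3.14001775e+00 -3.77533492e-03  1.05179826e-04]
wrist 0.135 104 [ 0.5125 -0.345   0.1467] axis~ [ 0.508  -0.3449]
wrist 0.165 34 [ 0.5135 -0.345   0.1681] axis~ [ 0.509 -0.345]
scene 0.135 56 [ 0.5122 -0.3457  0.1468] axis~ [ 0.5079 -0.3443]
scene 0.165 65 [ 0.5129 -0.3459  0.1747] axis~ [ 0.5086 -0.3445]
scene 0.185 50 [ 0.5125 -0.3464  0.1925] axis~ [ 0.5082 -0.3449]
```

Request:
arm_command(
  targets=[
    [[0,0,0.02,0,0,0],[0,0,0.03,0,0,0],[0,0,0.03,0,0,0],[0,0,0.015,0,0,0],[0,0,0.01,0,0,0],[0,0,0.003,0,0,0],[0,0,0,0,0,0],[0,0,0,0,0,0]],
  ],
)

```text
clock: 23.88
position: [0.508, -0.3474, 0.1503]
ee_rot: [3.141, -0.001, 0.002]
force: [-0.0, 0.1, -1.3]
width: 0.234
gripper_force: 30.0
```

Request:
arm_command(
  targets=[
    [[0,0,0.001,0,0,0],[0,0,0.001,0,0,0],[0,0,0.0005,0,0,0],[0,0,0,0,0,0],[0,0,0,0,0,0]],
  ],
)

```text
clock: 24.5
position: [0.5076, -0.3471, 0.147]
ee_rot: [3.142, -0.0, -0.0]
force: [0.5, -0.4, -1.4]
width: 0.233
gripper_force: 30.0
```

Request:
arm_command(
  targets=[
    [[0,0,0.0005,0,0,0],[0,0,0.0005,0,0,0],[0,0,0,0,0,0],[0,0,0,0,0,0]],
  ],
)

```text
clock: 25.0
position: [0.5077, -0.3471, 0.1468]
ee_rot: [3.141, -0.0, 0.001]
force: [-2.7, 1.2, 6.7]
width: 0.237
gripper_force: 30.0
```

The collar is seated (+8 N). Ease off a little, release, rise and check.

Request:
arm_command(
  targets=[
    [[0,0,-0.0005,0,0,0],[0,0,0,0,0,0]],
  ],
)

```text
clock: 25.25
position: [0.5077, -0.3472, 0.1468]
ee_rot: [3.141, -0.0, 0.0]
force: [-1.3, 0.9, 4.7]
width: 0.229
gripper_force: 30.0
```

Request:
arm_command(
  targets=[
    [[0,0,0,0,0,0],[0,0,0,0,0,0],[0,0,0,0,0,0],[0,0,0,0,0,0],[0,0,0,0,0,0]],
  ],
  jaw=0.06,
)

```text
clock: 25.88
position: [0.5076, -0.3472, 0.1465]
ee_rot: [-3.142, 0.0, 0.0]
force: [0.4, 0.1, -0.4]
width: 0.648
gripper_force: 0.0
```

Request:
arm_command(
  targets=[
    [[0,0,-0.02,0,0,0],[0,0,-0.03,0,0,0],[0,0,-0.04,0,0,0],[0,0,-0.04,0,0,0],[0,0,0,0,0,0],[0,0,0,0,0,0],[0,0,0,0,0,0]],
  ],
)

```text
clock: 26.75
position: [0.5071, -0.3469, 0.2753]
ee_rot: [-3.141, 0.0, 0.003]
force: [-0.2, 0.7, -0.2]
width: 0.657
gripper_force: 0.0
```

```bash
sed -i s/w3.png/w4.png/ s.py; sed -i s/w2.png/w5.png/ b.py; python3 s.py; python3 b.py
python3 -c "
import cv2
a=cv2.imread('pics/w4.png');b=cv2.imread('pics/scene2.png');cv2.imwrite('pics/f.png',cv2.resize(cv2.hconcat([a,b]),(800,300)))"
```

```text
[ 0.50705413 -0.34686668  0.27525785] [-3.14055823e+00  4.45449127e-04  2.83408067e-03]
top 833 [ 0.50947698 -0.34799407  0.18494787] [ 0.49820598 -0.35819365  0.17804238] [ 0.51921336 -0.33725447  0.18739609]
fork 3201 ((524.8181762695312, -337.8845520019531), (90.0833969116211, 52.19553756713867), 24.760366439819336)
collar 907 ((515.31591796875, -349.6546936035156), 26.945465087890625)
[ 0.50709686 -0.34687251  0.2752689 ] [-3.14051778e+00  3.83488612e-04  2.89421261e-03] 0.6548650652980708
button 19 [ 0.59082354 -0.11332728  0.02568726] [ 0.58611147 -0.12186501  0.0206529 ] [ 0.60382318 -0.10957802  0.02697158] [ 79.78947368 112.42105263]
jar 338 [ 0.54936596 -0.01578184  0.13614222] [0.59569639 0.03293464 0.14984228]
jar 326 [ 0.54796968 -0.0134025   0.13653903] [0.59465947 0.03354531 0.15234784]
```

View pics/f.png

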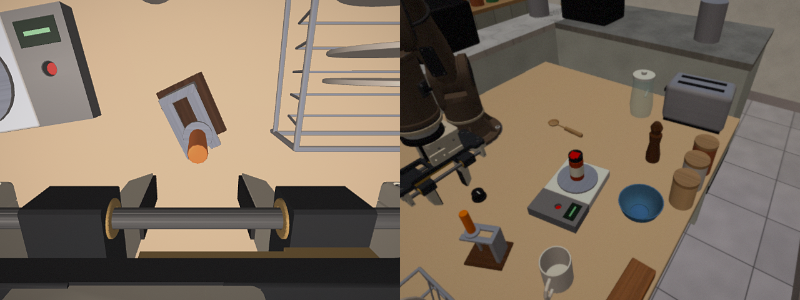

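The stylus hangs upright in the fork (top at z 0.185), the jar stands on the pan, the button is up, and the gripper is clear.

```bash
python3 -c "
from cell import arm
print(arm.sign_off())"
```

```text
the job is handed in; nothing more can be done
None
```

The job is handed in at about 27 s of the 70 s limit: the jar stands released on the pan, the zero button was held at its stop for over a second (peak reading about 13 N), and the stylus hangs upright in the fork; sign-off returned no verdict.

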